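# Set the flip stop and register a laminated stick for sawing

### The job

Set up the next saw cut on the bench jig. With the fingertips, push the red arm of the flip stop all the way down until it hangs upright at the fence, then push the light-and-dark striped stick that lies in front of the fence back flat against the fence and slide it along until its end rests against the red arm. Push gently: nothing is to be pinched or lifted, and the pencil, cubes, tools and other things stay where they are.

Things in the scene. Friction and masses are not known exactly. Their poses are not given: they have to be found in the camera images.
- jig: Saw cut-off jig screwed to the bench: plywood base 230 x 440 x 18 mm, dark wood fence along its far side. Origin: on the bench under the jig, midway along the fence. Its +x points from the open front to the fence, +y along the fence to the left. In its frame the base spans x -125 to +105, y -220 to +220 mm, top at z 18 mm. The saw kerf is the dark line at y = 0.
- fence (a point): Foot of the fence's front face, midway along it: in the jig's frame x +55, y 0, z +18 mm. The flat front face runs the jig's full length; the fence is 50 mm deep and its top is 68 mm above the bench.
- flip_stop: The flip stop's aluminium carriage, clamped on the fence's top (fixed), axes parallel to the jig's; its place along the fence differs each time. Origin: centre of its underside, on the fence's top, 20 mm behind the fence's face. 46 mm wide along the fence, 18 mm high, a black star knob to 35 mm above the fence's top; two ears reach 28 mm forward past the fence's face and carry the arm's pin.
- pivot (a point): Middle of the pivot pin of the red arm: in the flip_stop frame at x -34, y 0, z +12 mm, so 14 mm in front of the fence's face and 80 mm above the bench. The pin runs along the fence.
- stop_arm (a joint): Angle (rad) of the red arm about its pivot pin: 0 = hanging straight down in front of the fence (fully down, against its own end stop), 1.57 = pointing level away from the fence toward the robot's side, more = pointing up and forward; up to 2.5. A friction hinge: the arm stays where it is left and takes about 0.1 N m to turn (2 to 3 N at 40 mm from the pin).
- flap_tip (a point): On the red arm (it moves with it): middle of the free end's edge on the face to push, which looks away from the fence when the arm hangs and up when the arm is level. The arm is a solid red bar 28 mm wide along the fence, 26 mm thick, reaching 60 mm from the pin; this face lies 13 mm from the pin's axis. Hanging, it clears the fence by 1 mm and the base by 2 mm.
- stop_face (a point): Fixed point: centre of the place that the red arm's right-hand (-y) side takes when the arm hangs down, 14 mm to the -y side of the pivot's middle and 36 mm above the bench. The stick's left end must come to rest against that side.
- stick: Loose stick glued from five light and dark strips, 36 mm wide (its x), 140 mm long (its y), 36 mm high, about 0.13 kg. Origin: centre of its underside, resting on the jig's base. It lies in front of the fence, turned up to about 15 degrees from the fence's direction, to the right (-y) of the flip stop, its left end 30 mm or more short of it.
- stick_end (a point): Centre of the stick's left end face (the end that must meet the red arm), 18 mm above the jig's base.
- cube_a: Loose striped cube, 36 mm, standing on the jig's base left of the flip stop; origin: centre of its underside.
- cube_b: Loose dark and golden cube, 36 mm, on the jig's base near its left end; origin: centre of its underside.
- pencil: Loose flat red carpenter's pencil, 14 x 160 x 8 mm (long along its y), lying on the jig's base along the front edge; origin: centre of its underside.
- spare: Loose dark stick, 36 x 100 x 36 mm, lying on the bench to the right of the jig; origin: centre of its underside.
- plane: Loose wooden hand plane, 240 x 65 mm, body 34 mm high, blade to 80 mm, on the bench left of the jig; origin: centre of its underside.
- glue: White glue bottle, 60 mm across, 170 mm tall, standing on the bench behind the jig; origin: centre of its underside.
- square: Try square, dark wooden stock 110 x 22 x 18 mm and a steel blade 150 mm long, lying on the bench behind the jig; origin: centre of the stock's underside.
- saw: Pull saw, 500 mm long, 22 mm high, lying flat on the bench right of the jig; origin: between handle and blade, on the bench.
Things that resemble listed ones, but are neither listed nor needed, are in the scene too. What is shaped like the stick but green or pink is not meant.

How it is judged:
By the outcome, as a careful person would: the job done as asked, in the order asked, and still so for the second after the job is handed in, with the robot touching nothing.
It also fails if it takes over 72 s, if anything falls off the work surface, if the arm or the gripper's body presses on something with over 40 N, if the wrist force passes 120 N, or if a joint passes its speed limit or range.

### The arm

A 6-joint arm with a two-finger parallel gripper is mounted at the origin on the work surface. World frame = base frame: x ahead of the robot, y to its left, z up, the work surface at z = 0. Lengths are in m, angles in rad, forces in N, time in s.
With the tool pointing down it reaches from about 0.4 to 0.825 m from the base axis. Payload 7 kg.
Tool frame: the origin (TCP) lies midway between the tips of the shut fingers; the grasp point (between the pads) lies 19 mm behind it; z points along the fingers, y is the line along which they close (so a half turn about z gives the same grasp; the last joint's range is limited). The gripper opens to 88 mm and grips with 3 to 60 N. Pads are 19 mm wide; open, the fingers measure 130 mm over their backs; the gripper's body (78 mm by 193 mm) begins 47 mm behind the grasp point.
Start: joints at [-0.957, 0.359, 0.012, 0, -1.224, -0.288], TCP at [0.216, -0.639, 0.227] pointing down, gripper open.
Joint ranges: [-3.07, 3.07], [-1.43, 2.12], [-1.02, 1.25], [-3.03, 1.67], [-3.05, -0], [-3.03, 3.03]. Speed limits (rad/s): [2.39, 2.39, 3.01, 3.14, 3.14, 3.14].

### API

Orientations are given as [roll, pitch, yaw] about the fixed x, y, z axes, in that order (R = Rz(yaw) Ry(pitch) Rx(roll)).
In Python, from station import get_state, grab_frame, calibration, job_done, boxes_of, regions_of, spot_point gives the robot as it stands. The module is installed in compiled form; this text tells all that it offers.
- The arm moves only by the tool arm_command, never from a script. Its argument "commands" is a list of rows, each an object of numbers: "tx", "ty", "tz": the shift along the tool's x, y, z each as a share of 25 cm, from -1 to 1; "twist": the turn about the tool's z as a share of 180 degrees, from -1 to 1. A call has exactly 8 rows; each row is the pose to reach, as a shift and turn from the pose commanded when the call began, along the tool's axes at that moment, turning the shorter way round; what a row does not reach only later rows make up. A row lasts 1/12 s, in which the tool goes at most 41.7 mm and 7.16 degrees, less where a joint would pass 70% of its speed; a pose out of reach is approached as far as the arm can. A call with a number of a shift or a turn outside -1 to 1 is refused whole. A call with a gripper value outside its range is refused whole. "claw" is the opening, from 0 (shut) to 1 (fully open), set as the call begins (left out, the last holds). The fingers move at their own pace and stop on an object; "grip_force" is the grip in N (left out, the last holds). Time passes only in rows, so rows that repeat a pose let the fingers close, or fill a call up. It gives the time, the measured TCP pose, the force, the opening and the grip force at its end, in the units of the state.
- get_state(): the state, without advancing time (a new reading comes with each control period).
- grab_frame(name): name is "side" or "top" or "wrist"; returns the picture (384x512x3 uint8, red, green, blue); there is no depth.
- calibration(name): a dict with "camera_matrix" (3x3 intrinsics, pixels), "extrinsics" (4x4, takes a point from camera to world coordinates). Camera axes: x right, y down, z forward; pixel columns grow to the right and rows downward; lengths in m; the calibration is good to about 2 mm. The wrist camera is an equidistant fisheye: a pixel r from the principal point sees the ray r / f radians off the axis. A picture is of the moment at which its call begins: read the wrist's pose just before it. calibration takes no time and is no camera call; for the wrist camera it gives the pose at the moment of the call.
- job_done(): hands the job in; it is judged then, once.
Trained networks look in the newest picture that a camera, given by its name, has taken for a name from the list of things; names that differ only in an ending like _2 or _b are one class to them, and where a whole thing is asked for, a point or a joint stands for the part that bears it (a point fixed in the world has none). Each returns a list of dicts, best first, with "score" (0 to 1); they miss things now and then, are a little off and sometimes report something else, mostly with a low value. They report only what shows in the picture. A call takes as long as a camera call. They do not tell look-alikes from the thing itself.
- boxes_of(query, camera): "rect" ([left, top, right, bottom] in pixels, round what is visible of it).
- regions_of(query, camera): "region" (384x512 bool, what is visible of it) and "rect" ([left, top, right, bottom] in pixels, round what is visible of it).
- spot_point(query, camera): "uv" ([column, row] in pixels: a listed point, or the origin of a listed thing).
The state is a dict: "t": time; "q": joint angles; "qd": joint speeds; "joint_efforts": joint torques, N m; "eef_pos": TCP position; "ee_rot": TCP orientation; "force": force on the tool from outside, world axes, zero at the start; "moment": the same for the moment, N m; "width": finger opening in m; "gripper_force": force on a finger pad.
Only numpy, scipy, OpenCV 4.12 (cv2) and the standard library are available. Lean on these libraries where they do the work, as an engineer would, in place of code of your own. Each camera call takes 0.05 s, during which the arm holds its last target. There are 200 camera calls.

## Working session

There is one attempt and no reset: what is moved stays moved. The work goes in short steps, Python scripts to look and compute and a tool call to move; the robot and the scene stay as the last step left them, time stands still between calls to the robot, and variables do not carry over. Pictures are saved under pics/ and viewed, at most 12 in all, crops included, and the job is handed in when it is done.

Besides the shell and the picture viewer there is one more tool, called as name(argument=value, ...), one argument or row to a line, values as JSON. arm_command: Moves the arm, as the interface text tells. Shift numbers are shares of 25 cm and turn numbers shares of 180 degrees, none past 1 either way. Its arguments: {"type":"object","properties":{"commands":{"type":"array"},"claw":{"type":"number"},"grip_force":{"type":"number"}},"required":["commands"]}

```bash
mkdir -p pics
cat > h.py <<'E'
from station import *
import numpy as np, cv2
def save(c,n):
    f=grab_frame(c); cv2.imwrite(f'pics/{n}.png',f[:,:,::-1]); return f
def ray(c,uv,cal=None):
    k=cal or calibration(c);K=np.array(k['camera_matrix']);E=np.array(k['extrinsics'])
    d=np.array([(uv[0]-K[0,2])/K[0,0],(uv[1]-K[1,2])/K[1,1],1.])
    if c=='wrist':
        r=np.hypot(d[0],d[1]); d=np.array([d[0]/r*np.sin(r),d[1]/r*np.sin(r),np.cos(r)]) if r>1e-9 else d
    return E[:3,3],E[:3,:3]@(d/np.linalg.norm(d))
def atz(c,uv,z):
    o,d=ray(c,uv); return o+d*(z-o[2])/d[2]
def tri(rs):
    A=np.zeros((3,3));b=np.zeros(3)
    for o,d in rs:
        P=np.eye(3)-np.outer(d,d);A+=P;b+=P@o
    p=np.linalg.solve(A,b);return p,[np.linalg.norm((np.eye(3)-np.outer(d,d))@(p-o)) for o,d in rs]
E
python3 - <<'E'
from h import *
np.set_printoptions(precision=4,suppress=True)
for c in('top','side'): 
    save(c,c+'0'); print(c,np.array(calibration(c)['extrinsics']))
for q in('fence','jig','flip_stop','pivot','flap_tip','stop_face','stick','stick_end'):
    R=[]
    for c in('top','side'):
        r=spot_point(q,c); print(q,c,[(np.round(x['uv'],1),round(x['score'],2)) for x in r[:3]])
        if r:R.append(ray(c,r[0]['uv']))
    if len(R)==2: print(tri(R))
print(get_state())
im=np.hstack([cv2.imread('pics/top0.png'),cv2.imread('pics/side0.png')])
E
```

```text
top [[-0.0212 -0.987   0.1595  0.3555]
 [-0.9997  0.0185 -0.0184 -0.0227]
 [ 0.0152 -0.1599 -0.987   1.1859]
 [ 0.      0.      0.      1.    ]]
side [[-0.9274 -0.2427  0.2846  0.224 ]
 [-0.3736  0.6385 -0.6729  0.7091]
 [-0.0184 -0.7303 -0.6828  0.813 ]
 [ 0.      0.      0.      1.    ]]
fence top [(array([230.1, 165. ]), 0.74)]
fence side [(array([230.9, 207.1]), 0.98), (array([194.2, 181. ]), 0.6)]
(array([0.6257, 0.0051, 0.0036]), [np.float64(0.004056528546077502), np.float64(0.004056528546077627)])
jig top [(array([229.6, 187.9]), 0.88), (array([397. , 173.4]), 0.63)]
jig side [(array([245.9, 212.9]), 0.88), (array([212.4, 202.6]), 0.49), (array([235.9, 262.5]), 0.3)]
(array([0.5675, 0.0086, 0.0009]), [np.float64(0.000536393675916859), np.float64(0.0005363936759165275)])
flip_stop top [(array([207.2, 155. ]), 0.6)]
flip_stop side [(array([212.4, 199.4]), 0.64)]
(array([0.6426, 0.0635, 0.0822]), [np.float64(0.004163362709966979), np.float64(0.004163362709967076)])
pivot top [(array([206.2, 163.5]), 0.84)]
pivot side [(array([221.4, 206.6]), 0.61)]
(array([0.6196, 0.0659, 0.0645]
[... 739 characters left out ...]
.5, 179.3]), 0.63)]
stick_end side [(array([337.4, 302.4]), 0.87), (array([253.4, 206.3]), 0.69), (array([274. , 157.4]), 0.62)]
(array([0.2299, 0.2134, 0.0087]), [np.float64(0.0031009277385591174), np.float64(0.003100927738559075)])
{'t': 0.9, 'q': array([-0.9569,  0.3586,  0.0119,  0.    , -1.2241, -0.2881]), 'qd': array([-0.001 ,  0.0003, -0.0002,  0.0007,  0.0008, -0.0002]), 'joint_efforts': array([  0.0004, -58.236 ,  29.3299,   7.0024,   0.0126,  -0.    ]), 'eef_pos': array([ 0.216 , -0.6395,  0.2266]), 'ee_rot': array([-3.1416, -0.    , -2.8158]), 'force': array([0.3095, 0.6601, 0.8296]), 'moment': array([ 0.04  , -0.0129, -0.0062]), 'gripper_force': 0.0, 'width': 0.08749313750991547}
```

Run:
```python
import cv2
t=cv2.imread('pics/top0.png');s=cv2.imread('pics/side0.png')
cv2.imwrite('pics/top0c.png',cv2.resize(t[120:330,110:390],None,fx=2.8,fy=2.8,interpolation=2))
cv2.imwrite('pics/side0c.png',cv2.resize(s[110:320,130:410],None,fx=2.8,fy=2.8,interpolation=2))
```

```text
(no output)
```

View pics/top0c.png

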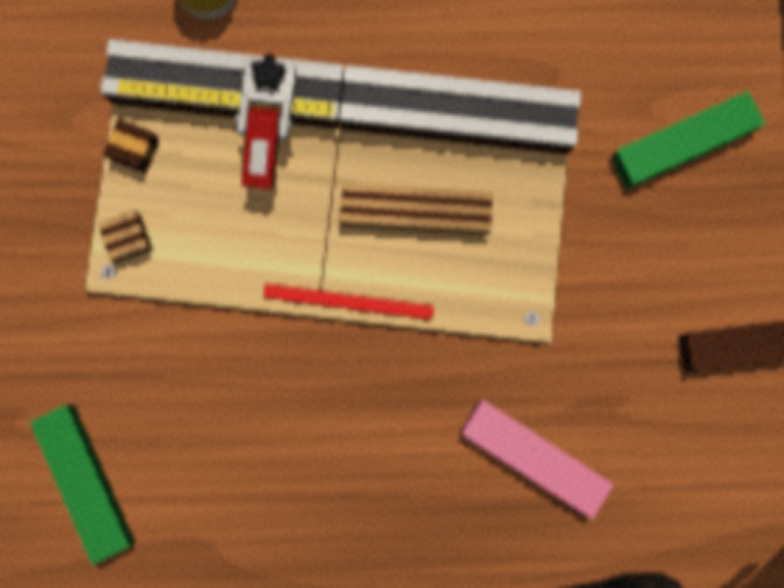

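View pics/side0c.png

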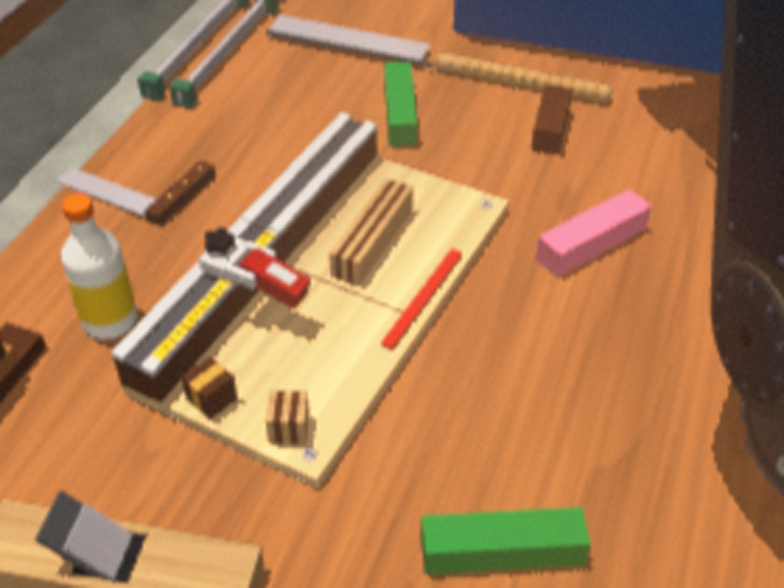

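The top crop shows the jig yawed slightly. The red arm sits about level at crop (262,145), the stick at (415,210), the pencil on the front edge at (350,300) and the cubes to the left. The side crop agrees. Next I'll fit the jig frame and the stick.

Run:
```python
from h import *
np.set_printoptions(precision=4,suppress=True)
f=lambda u,v,z:atz('top',(110+(u+.5)/2.8-.5,120+(v+.5)/2.8-.5),z)
P={'baseFL':f(87,292,.018),'baseFR':f(550,340,.018),'fBL':f(108,40,.068),'fBR':f(580,92,.068),'fFL':f(103,97,.068),'fFR':f(577,147,.068),
'sLB':f(341,189,.054),'sRB':f(491,191,.054),'sRF':f(490,229,.054),'sLF':f(340,224,.054),'tipL':f(243,187,.093),'tipR':f(273,188,.093),
'carL':f(243,65,.086),'carR':f(294,71,.086),'knob':f(268,70,.103),'kerfF':f(322,290,.018),'kerfB':f(344,68,.068)}
for k,v in P.items():print(k,v)
for a,b in(('baseFR','baseFL'),('fBR','fBL'),('fFR','fFL'),('sRB','sLB'),('sRF','sLF')):
    d=P[b]-P[a];print(a,np.linalg.norm(d),np.degrees(np.arctan2(-d[0],d[1])))
# side-view stick mask
for q in('stick','stop_arm'):
  for c in('top','side'):
    grab_frame(c)
    for r in regions_of(q,c)[:5]:
        m=cv2.minAreaRect(np.argwhere(r['region'])[:,::-1].astype(np.float32));print(q,c,round(r['score'],2),m)
```

```text
baseFL [0.4722 0.2421 0.018 ]
baseFR [ 0.4186 -0.1902  0.018 ]
fBL [0.7009 0.2155 0.068 ]
fBR [ 0.6438 -0.2204  0.068 ]
fFL [0.6467 0.2193 0.068 ]
fFR [ 0.5919 -0.2153  0.068 ]
sLB [0.5593 0.0023 0.054 ]
sRB [ 0.5548 -0.1362  0.054 ]
sRF [ 0.5194 -0.134   0.054 ]
sLF [0.5266 0.0037 0.054 ]
tipL [0.5557 0.0885 0.093 ]
tipR [0.5543 0.0619 0.093 ]
carL [0.6697 0.089  0.086 ]
carR [0.6633 0.0427 0.086 ]
knob [0.6599 0.0649 0.103 ]
kerfF [0.4697 0.0223 0.018 ]
kerfB [ 0.6704 -0.0025  0.068 ]
baseFR 0.43564044889260745 -7.0616774621318985
fBR 0.4396293413653472 -7.457211136484229
fFR 0.4379831140481668 -7.179101755053928
sRB 0.138507687918271 -1.8333644279345138
sRF 0.13789991765528598 -3.0135114487636807
stick top 0.98 ((139.1934356689453, 291.7278747558594), (55.656551361083984, 17.750545501708984), 66.37062072753906)
stick top 0.91 ((301.1564025878906, 282.95166015625), (56.30149459838867, 14.840453147888184), 33.023868560791016)
stick top 0.6 ((355.1662902832031, 169.1843719482422), (15.030586242675781, 54.65235900878906), 64.65382385253906)
stick top 0.58 ((258.2023620605469, 194.2626495361328), (54.33148956298828, 16.218355178833008), 3.5763344764709473)
stick side 0.92 ((310.4606628417969, 302.2328186035156), (21.151691436767578, 60.919944763183594), 87.0643310546875)
stick side 0.84 ((262.45269775390625, 191.46621704101562), (16.15842056274414, 42.54663848876953), 35.53767776489258)
stick side 0.84 ((341.6761474609375, 192.33628845214844), (16.155879974365234, 43.82756805419922), 62.35402297973633)
stick side 0.72 ((273.0262451171875, 146.99862670898438), (30.484121322631836, 11.300148963928223), 86.98721313476562)
stop_arm top 0.61 ((202.97998046875, 172.63999938964844), (13.435029029846191, 29.839906692504883), 8.130102157592773)
stop_arm side 0.61 ((227.61764526367188, 208.52938842773438), (24.926361083984375, 12.194743156433105), 32.47119140625)
```

arm_command(
  commands=[
    {"tx": -0.115, "ty": 0.115, "tz": 0, "twist": -0.038},
    {"tx": -0.23, "ty": 0.23, "tz": 0, "twist": -0.076},
    {"tx": -0.345, "ty": 0.345, "tz": 0, "twist": -0.114},
    {"tx": -0.46, "ty": 0.46, "tz": 0, "twist": -0.152},
    {"tx": -0.575, "ty": 0.575, "tz": 0, "twist": -0.19},
    {"tx": -0.69, "ty": 0.69, "tz": 0, "twist": -0.228},
    {"tx": -0.805, "ty": 0.805, "tz": 0, "twist": -0.266},
    {"tx": -0.92, "ty": 0.92, "tz": 0, "twist": -0.304},
  ],
  claw=0,
  grip_force=10,
)

```text
t: 1.97
eef_pos: [0.3608, -0.3462, 0.2269]
ee_rot: [-3.141, -0.0, -1.855]
force: [1.2, 0.4, -0.3]
width: 0.0398
gripper_force: 0.0
```

```bash
cat >> h.py <<'E'
PSI=-0.1257;O=np.array([0.569,0.0105])
X=np.array([np.cos(PSI),np.sin(PSI)]);Y=np.array([-X[1],X[0]])
def jig(p): d=np.array(p)[:2]-O; return np.array([d@X,d@Y])
def go(xj,yj,z,yaw=-1.6965):
    s=get_state();p=s['eef_pos'];w=s['ee_rot'][2]
    t=np.r_[O+xj*X+yj*Y,z]-p
    print('now jig',jig(p).round(4),p.round(4),'yaw',round(w,3),'F',(s['force']).round(2),'Fjig',(s['force'][:2]@X).round(2),(s['force'][:2]@Y).round(2),'t',s['t'])
    xt=np.array([np.cos(w),np.sin(w)]);yt=np.array([np.sin(w),-np.cos(w)])
    print('shares',np.round([t[:2]@xt/.25,t[:2]@yt/.25,-t[2]/.25],3),'twist',round(-(yaw-w)/np.pi,4))
E
python3 -c "
from h import *
go(-.02,.064,.2)"
```

```text
now jig [-0.1619 -0.38  ] [ 0.3608 -0.3462  0.2269] yaw -1.855 F [ 1.16  0.4  -0.32] Fjig 1.1 0.54 t 1.9667
shares [-1.843 -0.28   0.108] twist -0.0505
```

arm_command(
  commands=[
    {"tx": -0.12, "ty": -0.02, "tz": 0, "twist": -0.01},
    {"tx": -0.24, "ty": -0.04, "tz": 0, "twist": -0.02},
    {"tx": -0.36, "ty": -0.06, "tz": 0, "twist": -0.03},
    {"tx": -0.48, "ty": -0.08, "tz": 0, "twist": -0.04},
    {"tx": -0.6, "ty": -0.1, "tz": 0, "twist": -0.0505},
    {"tx": -0.72, "ty": -0.12, "tz": 0, "twist": -0.0505},
    {"tx": -0.84, "ty": -0.14, "tz": 0, "twist": -0.0505},
    {"tx": -0.95, "ty": -0.16, "tz": 0, "twist": -0.0505},
  ],
)

```text
t: 2.63
eef_pos: [0.4671, -0.1302, 0.2269]
ee_rot: [-3.141, 0.0, -1.702]
force: [0.6, -0.1, -0.3]
width: 0.0005
gripper_force: 0.0
```

```bash
python3 -c "
from h import *
go(-.02,.064,.17)"
```

```text
now jig [-0.0835 -0.1523] [ 0.4671 -0.1302  0.2269] yaw -1.702 F [ 0.59 -0.14 -0.25] Fjig 0.61 -0.07 t 2.6333
shares [-0.867 -0.25   0.228] twist -0.0016
```

arm_command(
  commands=[
    {"tx": -0.13, "ty": -0.04, "tz": 0.03},
    {"tx": -0.26, "ty": -0.08, "tz": 0.06},
    {"tx": -0.39, "ty": -0.12, "tz": 0.09},
    {"tx": -0.52, "ty": -0.16, "tz": 0.12},
    {"tx": -0.65, "ty": -0.2, "tz": 0.15},
    {"tx": -0.77, "ty": -0.23, "tz": 0.19},
    {"tx": -0.86, "ty": -0.25, "tz": 0.22},
    {"tx": -0.86, "ty": -0.25, "tz": 0.22},
  ],
)

```text
invalid input
```

Run:
```python
from h import *
np.set_printoptions(precision=4,suppress=True)
go(-.02,.064,.13)
cal=calibration('wrist');w=save('wrist','w1');s=save('side','s1')
print('cam',np.array(cal['extrinsics'])[:3])
for q,z in(('pivot',.08),('flap_tip',.094),('stick_end',.036)):
    r=spot_point(q,'wrist')
    for x in r[:3]:
        o,d=ray('wrist',x['uv'],cal);p=o+d*(z-o[2])/d[2];print(q,round(x['score'],2),np.round(x['uv']),p,jig(p))
cv2.imwrite('pics/ws1.png',np.hstack([cv2.resize(w[:,:,::-1],(400,300)),cv2.resize(s[110:310,130:397,::-1],(400,300))]))
```

```text
now jig [-0.0835 -0.1523] [ 0.4671 -0.1302  0.2269] yaw -1.702 F [ 0.59 -0.14 -0.25] Fjig 0.61 -0.07 t 2.6333
shares [-0.867 -0.25   0.388] twist -0.0016
cam [[-0.9913  0.1257  0.039   0.4566]
 [ 0.1316  0.9471  0.2927 -0.2093]
 [-0.0002  0.2953 -0.9554  0.3848]]
stick_end 0.75 [151.  75.] [ 0.5719 -0.2574  0.036 ] [ 0.0364 -0.2654]
stick_end 0.69 [392.  74.] [ 0.2791 -0.2256  0.036 ] [-0.2581 -0.2706]
```

View pics/ws1.png

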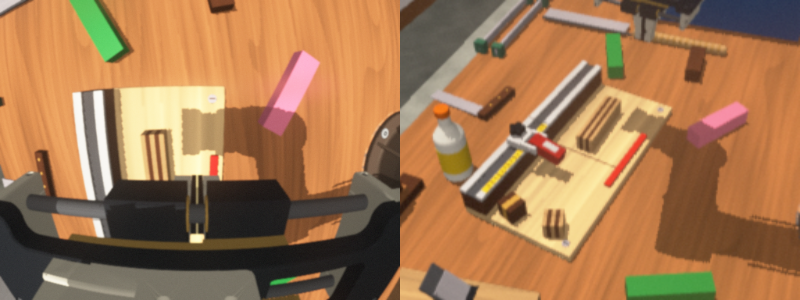

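The move was refused, probably because "twist" was missing. The wrist view, taken from the -y side, shows the shut fingers at (197,205) and the stick's right end at (157,150). I'll resend with "twist" in every row.

arm_command(
  commands=[
    {"tx": -0.13, "ty": -0.04, "tz": 0.03, "twist": 0},
    {"tx": -0.26, "ty": -0.08, "tz": 0.06, "twist": 0},
    {"tx": -0.39, "ty": -0.12, "tz": 0.09, "twist": 0},
    {"tx": -0.52, "ty": -0.16, "tz": 0.12, "twist": 0},
    {"tx": -0.65, "ty": -0.2, "tz": 0.15, "twist": 0},
    {"tx": -0.77, "ty": -0.23, "tz": 0.19, "twist": 0},
    {"tx": -0.86, "ty": -0.25, "tz": 0.22, "twist": 0},
    {"tx": -0.86, "ty": -0.25, "tz": 0.22, "twist": 0},
  ],
)

```text
t: 3.55
eef_pos: [0.5574, 0.075, 0.1696]
ee_rot: [3.14, -0.001, -1.701]
force: [0.6, -0.7, -0.4]
width: 0.0002
gripper_force: 0.0
```

Run:
```python
from h import *
np.set_printoptions(precision=4,suppress=True)
go(-.02,.064,.13)
cal=calibration('wrist');w=save('wrist','w2');s=save('side','s2')
for q,z in(('pivot',.08),('flap_tip',.094),('stick_end',.036)):
    r=spot_point(q,'wrist')
    for x in r[:3]:
        o,d=ray('wrist',x['uv'],cal);p=o+d*(z-o[2])/d[2];print(q,round(x['score'],2),np.round(x['uv']),p,jig(p))
cv2.imwrite('pics/ws2.png',np.hstack([cv2.resize(w[:,:,::-1],(400,300)),cv2.resize(s[110:310,130:397,::-1],(400,300))]))
```

```text
now jig [-0.0196  0.0626] [0.5574 0.075  0.1696] yaw -1.701 F [ 0.61 -0.71 -0.39] Fjig 0.69 -0.63 t 3.55
shares [-0.006  0.001  0.158] twist -0.0015
pivot 0.77 [182. 194.] [0.6198 0.0696 0.08  ] [0.043 0.065]
flap_tip 0.56 [254. 195.] [0.5548 0.0741 0.094 ] [-0.022   0.0613]
stick_end 0.91 [251. 105.] [0.5478 0.0021 0.036 ] [-0.02  -0.011]
```

View pics/ws2.png

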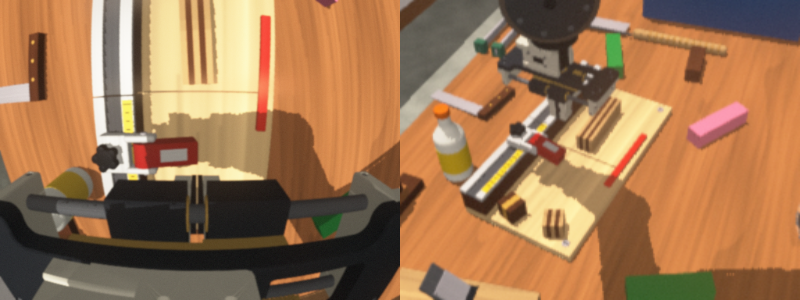

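Run:
```python
from h import *
np.set_printoptions(precision=4,suppress=True)
R=[]
for c in('top','side'):
    grab_frame(c)
    for x in spot_point('glue',c)[:1]: p=atz(c,x['uv'],0);print(c,x['score'],p,jig(p))
    for x in boxes_of('glue',c)[:1]: print(c,x)
```

```text
top {'rect': [152.5, 173.5, 163.2, 182.4], 'score': 0.49}
side 0.91 [0.7654 0.1395 0.    ] [0.1787 0.1526]
side {'rect': [149.9, 178.6, 180.0, 232.3], 'score': 0.63}
```

arm_command(
  commands=[
    {"tx": 0, "ty": -0.018, "tz": 0.118, "twist": 0},
    {"tx": 0, "ty": -0.018, "tz": 0.218, "twist": 0},
    {"tx": 0, "ty": -0.018, "tz": 0.278, "twist": 0},
    {"tx": 0, "ty": -0.018, "tz": 0.306, "twist": 0},
    {"tx": 0, "ty": -0.014, "tz": 0.338, "twist": 0},
    {"tx": 0, "ty": -0.012, "tz": 0.37, "twist": 0},
    {"tx": 0, "ty": -0.018, "tz": 0.402, "twist": 0},
    {"tx": 0, "ty": -0.027, "tz": 0.434, "twist": 0},
  ],
)

```text
t: 4.77
eef_pos: [0.5634, 0.0724, 0.0631]
ee_rot: [-3.141, 0.001, -1.702]
force: [-0.1, 0.4, 0.7]
width: 0.0004
gripper_force: 0.7
```

Run:
```python
from h import *
go(.013,.063,.042)
s=save('side','s3');cv2.imwrite('pics/s3c.png',cv2.resize(s[150:250,180:310,::-1],None,fx=5,fy=5,interpolation=2))
```

```text
now jig [-0.0133  0.0607] [0.5634 0.0724 0.0631] yaw -1.702 F [-0.12  0.37  0.68] Fjig -0.17 0.35 t 4.7667
shares [-0.01  -0.105  0.084] twist -0.0017
```

View pics/s3c.png

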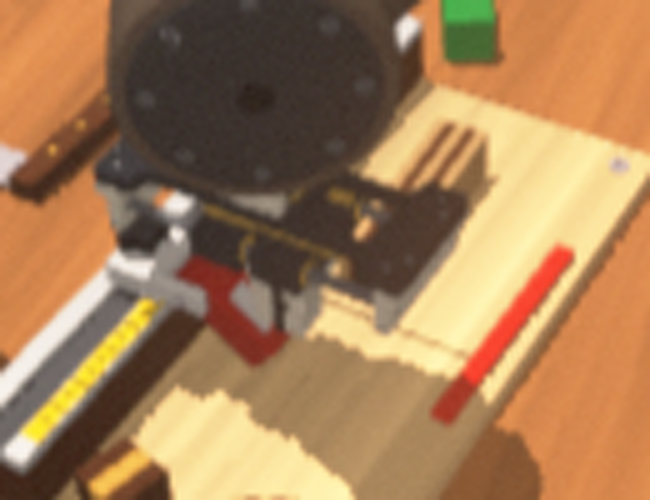

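arm_command(
  commands=[
    {"tx": -0.01, "ty": -0.02, "tz": 0.028, "twist": 0},
    {"tx": -0.01, "ty": -0.037, "tz": 0.054, "twist": 0},
    {"tx": -0.01, "ty": -0.056, "tz": 0.068, "twist": 0},
    {"tx": -0.01, "ty": -0.075, "tz": 0.074, "twist": 0},
    {"tx": -0.01, "ty": -0.092, "tz": 0.076, "twist": 0},
    {"tx": -0.01, "ty": -0.105, "tz": 0.076, "twist": 0},
    {"tx": -0.01, "ty": -0.105, "tz": 0.076, "twist": 0},
    {"tx": -0.01, "ty": -0.105, "tz": 0.076, "twist": 0},
  ],
)

```text
t: 5.48
eef_pos: [0.5845, 0.0716, 0.0422]
ee_rot: [3.132, -0.002, -1.703]
force: [-20.2, 10.2, 3.0]
width: 0.0002
gripper_force: 14.7
```

Run:
```python
from h import *
go(.018,.063,.042)
s=save('side','s4');cv2.imwrite('pics/s4c.png',cv2.resize(s[150:250,180:310,::-1],None,fx=5,fy=5,interpolation=2))
```

```text
now jig [0.0077 0.0626] [0.5845 0.0716 0.0422] yaw -1.703 F [-20.2   10.24   3.02] Fjig -21.32 7.63 t 5.4833
shares [-0.002 -0.041  0.001] twist -0.0022
```

View pics/s4c.png

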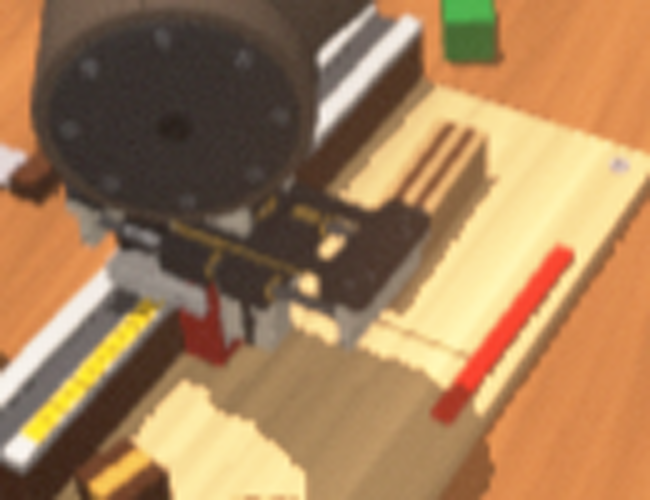

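arm_command(
  commands=[
    {"tx": 0, "ty": 0.05, "tz": 0, "twist": 0},
    {"tx": 0, "ty": 0.1, "tz": 0, "twist": 0},
    {"tx": 0, "ty": 0.16, "tz": 0, "twist": 0},
    {"tx": 0, "ty": 0.16, "tz": -0.14, "twist": 0},
    {"tx": 0.06, "ty": 0.16, "tz": -0.28, "twist": 0},
    {"tx": 0.2, "ty": 0.16, "tz": -0.42, "twist": 0},
    {"tx": 0.3, "ty": 0.16, "tz": -0.44, "twist": 0},
    {"tx": 0.4, "ty": 0.16, "tz": -0.44, "twist": 0},
  ],
)

```text
t: 6.2
eef_pos: [0.5398, -0.0234, 0.1586]
ee_rot: [-3.134, 0.002, -1.701]
force: [-0.2, -0.4, -0.8]
width: 0.0007
gripper_force: 0.0
```

Run:
```python
from h import *
np.set_printoptions(precision=4,suppress=True)
go(-.04,-.08,.15)
s=save('side','s5');t=save('top','t5')
for q in('stick_end','stick','flap_tip','pivot'):
  for c in('top','side'):
    r=spot_point(q,c)
    for x in r[:3]:
        z={'stick_end':.036,'stick':.018,'flap_tip':.02,'pivot':.08}[q];p=atz(c,x['uv'],z);print(q,c,round(x['score'],2),p,jig(p))
cv2.imwrite('pics/s5c.png',np.hstack([cv2.resize(s[150:250,180:280,::-1],(400,400),interpolation=2),cv2.resize(t[140:240,170:270,::-1],(400,400),interpolation=2)]))
```

```text
now jig [-0.0247 -0.0373] [ 0.5398 -0.0234  0.1586] yaw -1.701 F [-0.17 -0.4  -0.77] Fjig -0.12 -0.42 t 6.2
shares [0.171 0.06  0.034] twist -0.0013
stick_end top 0.93 [ 0.569  -0.2672  0.036 ] [ 0.0348 -0.2755]
stick_end top 0.59 [0.5528 0.0148 0.036 ] [-0.0166  0.0022]
stick_end side 0.81 [0.2336 0.2307 0.036 ] [-0.3603  0.1764]
stick_end side 0.72 [ 0.267 -0.201  0.036] [-0.2731 -0.2477]
stick_end side 0.67 [0.5443 0.0036 0.036 ] [-0.0237 -0.0099]
stick top 0.86 [ 0.6124 -0.3307  0.018 ] [ 0.0858 -0.3331]
stick top 0.75 [ 0.3161 -0.1715  0.018 ] [-0.2281 -0.2122]
stick top 0.63 [ 0.5466 -0.0627  0.018 ] [-0.013  -0.0754]
stick side 0.93 [ 0.3052 -0.1514  0.018 ] [-0.2414 -0.1937]
stick side 0.91 [0.2871 0.2597 0.018 ] [-0.3109  0.2119]
stick side 0.7 [ 0.5453 -0.0571  0.018 ] [-0.015 -0.07 ]
flap_tip top 0.57 [ 0.5989 -0.4464  0.02  ] [ 0.0869 -0.4496]
flap_tip side 0.46 [0.5942 0.0736 0.02  ] [0.0171 0.0658]
pivot side 0.95 [0.6121 0.0897 0.08  ] [0.0328 0.084 ]
pivot side 0.36 [0.5297 0.073  0.08  ] [-0.0468  0.0571]
```

View pics/s5c.png

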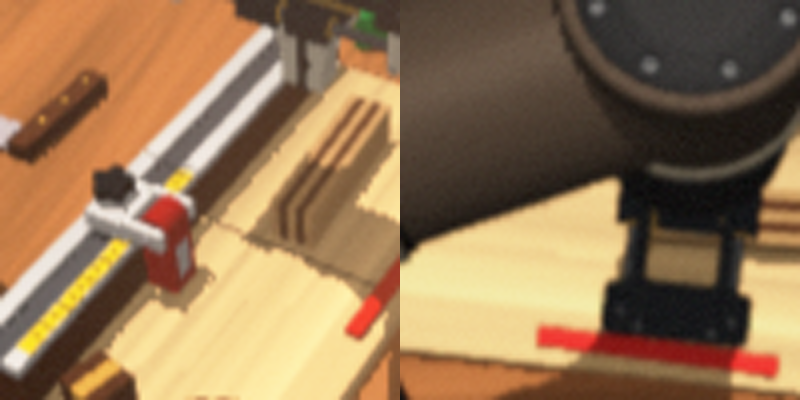

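Run:
```python
from h import *
k=calibration('side');K=np.array(k['camera_matrix']);Ei=np.linalg.inv(np.array(k['extrinsics']))
def pr(x,y,z):
    p=np.r_[O+x*X+y*Y,z,1];q=K@(Ei@p)[:3];return q[:2]/q[2]
im=cv2.imread('pics/s5.png')[150:240,190:280];S=6
im=cv2.resize(im,None,fx=S,fy=S,interpolation=cv2.INTER_CUBIC)
im2=im.copy()
def d(im,th,c,yc=.065):
    pts=[]
    for yy in(yc+.014,yc-.014):
        for r,n in((0,.013),(.06,.013),(.06,-.013)):
            x=.041-r*np.sin(th)-n*np.cos(th);z=.08-r*np.cos(th)+n*np.sin(th);pts.append(pr(x,yy,z))
    P=((np.array(pts)-[190,150]+.5)*S).astype(int)
    for a,b in((0,1),(1,2),(3,4),(4,5),(0,3),(1,4)):cv2.line(im,tuple(map(int,P[a])),tuple(map(int,P[b])),c,1)
    print(th,np.round(pts,1).tolist())
d(im,0,(255,255,0));d(im2,.15,(0,255,0))
# fence check: front top edge and base edge
for m in(im,im2):
  for z in(.068,.018):
    a,b=[tuple(map(int,(pr(.055,y,z)-[190,150]+.5)*S)) for y in(-.22,.22)];cv2.line(m,a,b,(255,0,255),1)
cv2.imwrite('pics/ov.png',np.hstack([im[:,:400],im2[:,:400]]))
```

```text
0 [[221.6, 208.4], [223.4, 222.5], [216.1, 219.5], [226.9, 202.3], [228.5, 216.4], [221.3, 213.5]]
0.15 [[221.5, 207.9], [225.8, 223.0], [218.7, 220.8], [226.8, 201.8], [230.9, 216.9], [223.9, 214.8]]
```

View pics/ov.png

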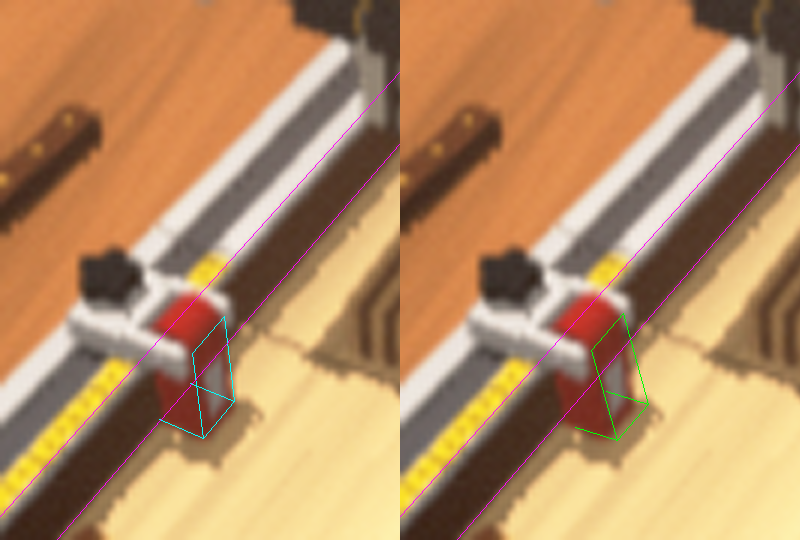

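The overlay shows the hanging outline (angle 0) fitting the red arm. Its bottom corner falls at (203,437), and the push met its end stop at 21 N. Next I'll push the stick towards the fence.

arm_command(
  commands=[
    {"tx": 0.06, "ty": 0.1, "tz": 0, "twist": 0},
    {"tx": 0.12, "ty": 0.2, "tz": 0.05, "twist": 0},
    {"tx": 0.167, "ty": 0.2, "tz": 0.16, "twist": 0},
    {"tx": 0.167, "ty": 0.2, "tz": 0.3, "twist": 0},
    {"tx": 0.167, "ty": 0.2, "tz": 0.4, "twist": 0},
    {"tx": 0.167, "ty": 0.2, "tz": 0.474, "twist": 0},
    {"tx": 0.167, "ty": 0.2, "tz": 0.474, "twist": 0},
    {"tx": 0.167, "ty": 0.2, "tz": 0.474, "twist": 0},
  ],
)

```text
t: 7.37
eef_pos: [0.4815, -0.0573, 0.035]
ee_rot: [3.139, -0.001, -1.701]
force: [0.2, -0.0, 1.0]
width: 0.0008
gripper_force: 0.0
```

```bash
python3 -c "
from h import *
go(-.01,-.079,.04)"
```

```text
now jig [-0.0783 -0.0782] [ 0.4815 -0.0573  0.035 ] yaw -1.701 F [ 0.2  -0.05  0.98] Fjig 0.2 -0.02 t 7.3667
shares [ 0.002 -0.273 -0.02 ] twist -0.0015
```

arm_command(
  commands=[
    {"tx": 0, "ty": -0.03, "tz": 0, "twist": 0},
    {"tx": 0, "ty": -0.06, "tz": 0, "twist": 0},
    {"tx": 0, "ty": -0.09, "tz": 0, "twist": 0},
    {"tx": 0, "ty": -0.12, "tz": 0, "twist": 0},
    {"tx": 0, "ty": -0.15, "tz": 0, "twist": 0},
    {"tx": 0, "ty": -0.18, "tz": 0, "twist": 0},
    {"tx": 0, "ty": -0.21, "tz": 0, "twist": 0},
    {"tx": 0, "ty": -0.24, "tz": 0, "twist": 0},
  ],
)

```text
t: 8.03
eef_pos: [0.542, -0.0655, 0.0356]
ee_rot: [3.141, -0.0, -1.702]
force: [-1.3, 0.6, 1.1]
width: 0.0002
gripper_force: 1.0
```

arm_command(
  commands=[
    {"tx": 0, "ty": -0.015, "tz": 0, "twist": 0},
    {"tx": 0, "ty": -0.03, "tz": 0, "twist": 0},
    {"tx": 0, "ty": -0.04, "tz": 0, "twist": 0},
    {"tx": 0, "ty": -0.05, "tz": 0, "twist": 0},
    {"tx": 0, "ty": -0.055, "tz": 0, "twist": 0},
    {"tx": 0, "ty": -0.055, "tz": 0, "twist": 0},
    {"tx": 0, "ty": -0.055, "tz": 0, "twist": 0},
    {"tx": 0, "ty": -0.055, "tz": 0, "twist": 0},
  ],
)

```text
t: 8.7
eef_pos: [0.5551, -0.067, 0.0356]
ee_rot: [-3.141, 0.0, -1.702]
force: [0.6, 0.0, 0.5]
width: 0.0004
gripper_force: 0.0
```

```bash
python3 -c "
from h import *
go(-.002,-.079,.036)"
```

```text
now jig [-0.004  -0.0787] [ 0.5551 -0.067   0.0356] yaw -1.702 F [0.55 0.   0.51] Fjig 0.55 0.07 t 8.7
shares [ 0.001 -0.008 -0.001] twist -0.0017
```

arm_command(
  commands=[
    {"tx": 0, "ty": -0.006, "tz": 0, "twist": 0},
    {"tx": 0, "ty": -0.01, "tz": 0, "twist": 0},
    {"tx": 0, "ty": -0.014, "tz": 0, "twist": 0},
    {"tx": 0, "ty": -0.018, "tz": 0, "twist": 0},
    {"tx": 0, "ty": -0.02, "tz": 0, "twist": 0},
    {"tx": 0, "ty": -0.02, "tz": 0, "twist": 0},
    {"tx": 0, "ty": -0.02, "tz": 0, "twist": 0},
    {"tx": 0, "ty": -0.02, "tz": 0, "twist": 0},
  ],
)

```text
t: 9.37
eef_pos: [0.5601, -0.0678, 0.0356]
ee_rot: [-3.141, 0.0, -1.702]
force: [-1.4, 0.4, 0.3]
width: 0.0007
gripper_force: 0.3
```

```bash
python3 -c "
from h import *
go(-.002,-.079,.036)"
```

```text
now jig [ 0.0009 -0.0788] [ 0.5601 -0.0678  0.0356] yaw -1.702 F [-1.38  0.38  0.34] Fjig -1.42 0.2 t 9.3667
shares [ 0.001  0.012 -0.002] twist -0.0018
```

arm_command(
  commands=[
    {"tx": 0, "ty": -0.005, "tz": 0, "twist": 0},
    {"tx": 0, "ty": -0.01, "tz": 0, "twist": 0},
    {"tx": 0, "ty": -0.015, "tz": 0, "twist": 0},
    {"tx": 0, "ty": -0.02, "tz": 0, "twist": 0},
    {"tx": 0, "ty": -0.02, "tz": 0, "twist": 0},
    {"tx": 0, "ty": -0.02, "tz": 0, "twist": 0},
    {"tx": 0, "ty": -0.02, "tz": 0, "twist": 0},
    {"tx": 0, "ty": -0.02, "tz": 0, "twist": 0},
  ],
)

```text
t: 10.03
eef_pos: [0.5603, -0.0683, 0.0349]
ee_rot: [3.134, -0.001, -1.703]
force: [-14.7, 7.0, 11.8]
width: 0.0003
gripper_force: 8.5
```

Run:
```python
from h import *
go(-.002,-.079,.036)
k=calibration('side');K=np.array(k['camera_matrix']);Ei=np.linalg.inv(np.array(k['extrinsics']))
s=save('side','s6');w=save('wrist','w6')
cv2.imwrite('pics/c6.png',np.hstack([cv2.resize(s[120:240,200:320,::-1],(400,400),interpolation=2),cv2.resize(w[0:260,100:360,::-1],(400,400),interpolation=2)]))
```

```text
now jig [ 0.0013 -0.0793] [ 0.5603 -0.0683  0.0349] yaw -1.703 F [-14.72   6.96  11.76] Fjig -15.48 5.06 t 10.0333
shares [-0.001  0.013 -0.004] twist -0.0021
```

View pics/c6.png

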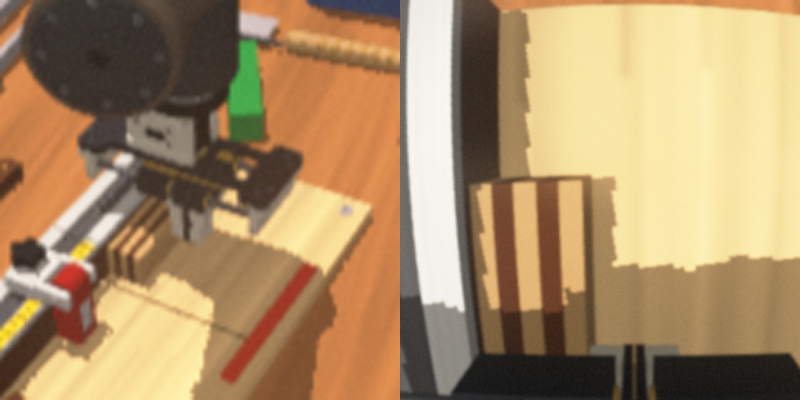

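The side and wrist views show the stick against the fence, parallel to it. Contact came slightly farther in than the arm push suggested, so I'll press near the stick's left end. That makes sure it is flush and checks the jig's yaw.

arm_command(
  commands=[
    {"tx": 0, "ty": 0.04, "tz": 0, "twist": 0},
    {"tx": -0.1, "ty": 0.06, "tz": 0, "twist": 0},
    {"tx": -0.22, "ty": 0.06, "tz": 0, "twist": 0},
    {"tx": -0.22, "ty": 0.04, "tz": 0, "twist": 0},
    {"tx": -0.22, "ty": 0.02, "tz": 0, "twist": 0},
    {"tx": -0.22, "ty": 0.01, "tz": 0, "twist": 0},
    {"tx": -0.22, "ty": 0.0, "tz": 0, "twist": 0},
    {"tx": -0.22, "ty": 0.0, "tz": 0, "twist": 0},
  ],
)

```text
t: 10.8
eef_pos: [0.5675, -0.0138, 0.0345]
ee_rot: [3.133, -0.001, -1.704]
force: [-17.2, 12.6, 11.4]
width: 0.0003
gripper_force: 9.8
```

Run:
```python
from h import *
go(-.002,-.079,.036)
```

```text
now jig [ 0.0016 -0.0243] [ 0.5675 -0.0138  0.0345] yaw -1.704 F [-17.25  12.57  11.4 ] Fjig -18.69 10.31 t 10.8
shares [ 0.219  0.013 -0.006] twist -0.0023
```

Run:
```python
from h import *
print(get_state()['q'].round(3))
go(-.03,.0895,.12,-0.1257)
c='top'
f=lambda u,v,z:jig(atz('top',(110+(u+.5)/2.8-.5,120+(v+.5)/2.8-.5),z))
print('cube_b',f(130,140,.054),'cube_a',f(125,235,.054))
```

```text
[ 0.318  0.386 -0.447 -0.005 -0.746 -0.448]
now jig [ 0.0016 -0.0243] [ 0.5675 -0.0138  0.0345] yaw -1.704 F [-17.25  12.57  11.4 ] Fjig -18.69 10.31 t 10.8
shares [-0.454  0.13  -0.342] twist -0.5023
cube_b [0.01627508 0.18981794] cube_a [-0.072215    0.18213219]
```

arm_command(
  commands=[
    {"tx": 0, "ty": 0.06, "tz": 0, "twist": 0},
    {"tx": 0, "ty": 0.12, "tz": -0.1, "twist": 0},
    {"tx": 0, "ty": 0.13, "tz": -0.22, "twist": 0},
    {"tx": -0.08, "ty": 0.13, "tz": -0.34, "twist": 0.039},
    {"tx": -0.16, "ty": 0.13, "tz": -0.4, "twist": 0.078},
    {"tx": -0.26, "ty": 0.13, "tz": -0.4, "twist": 0.117},
    {"tx": -0.36, "ty": 0.13, "tz": -0.4, "twist": 0.156},
    {"tx": -0.454, "ty": 0.13, "tz": -0.4, "twist": 0.195},
  ],
  claw=0.34,
)

```text
t: 11.47
eef_pos: [0.5555, 0.1034, 0.1363]
ee_rot: [-3.141, 0.002, -2.322]
force: [0.7, 0.2, -0.7]
width: 0.0297
gripper_force: 0.0
```

arm_command(
  commands=[
    {"tx": 0, "ty": 0, "tz": 0, "twist": 0.039},
    {"tx": 0, "ty": 0, "tz": 0, "twist": 0.078},
    {"tx": 0, "ty": 0, "tz": 0, "twist": 0.117},
    {"tx": 0, "ty": 0, "tz": 0, "twist": 0.156},
    {"tx": 0, "ty": 0, "tz": 0, "twist": 0.195},
    {"tx": 0, "ty": 0, "tz": 0, "twist": 0.234},
    {"tx": 0, "ty": 0, "tz": 0, "twist": 0.273},
    {"tx": 0, "ty": 0, "tz": 0, "twist": 0.303},
  ],
)

```text
t: 12.13
eef_pos: [0.5552, 0.1021, 0.1355]
ee_rot: [3.142, 0.0, 3.009]
force: [-0.4, 0.1, -1.0]
width: 0.0299
gripper_force: 0.0
```

Run:
```python
from h import *
go(-.015,.0895,.038,-3.2673)
s=get_state();print(s['width'],s['q'].round(2))
w=save('wrist','w7');s=save('side','s7')
cv2.imwrite('pics/c7.png',np.hstack([cv2.resize(s[140:240,180:280,::-1],(400,400),interpolation=2),cv2.resize(w[20:384,80:444,::-1],(400,400),interpolation=2)]))
```

```text
now jig [-0.0252  0.0892] [0.5552 0.1021 0.1355] yaw 3.009 F [-0.36  0.07 -0.97] Fjig -0.37 0.02 t 12.1333
shares [-0.041  0.002  0.39 ] twist 1.9979
0.029897372182659962 [ 0.53  0.26 -0.36  0.   -0.96 -2.23]
```

View pics/c7.png

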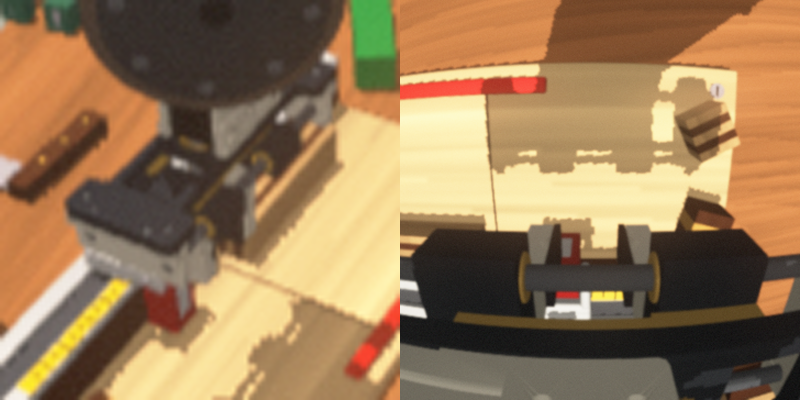

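The side view shows the arm hanging with the gripper above it. The wrist view shows the right finger at (545,250) lined up with the red arm at (570,250). I'll go down in front of the arm and press with that one finger.

arm_command(
  commands=[
    {"tx": 0.02, "ty": 0, "tz": 0.1, "twist": 0},
    {"tx": 0.02, "ty": 0, "tz": 0.22, "twist": 0},
    {"tx": 0.02, "ty": 0, "tz": 0.32, "twist": 0},
    {"tx": 0.02, "ty": 0, "tz": 0.38, "twist": 0},
    {"tx": -0.03, "ty": 0, "tz": 0.38, "twist": 0},
    {"tx": -0.08, "ty": 0, "tz": 0.38, "twist": 0},
    {"tx": -0.12, "ty": 0, "tz": 0.38, "twist": 0},
    {"tx": -0.14, "ty": 0, "tz": 0.38, "twist": 0},
  ],
)

```text
t: 12.9
eef_pos: [0.591, 0.0981, 0.0405]
ee_rot: [3.142, 0.001, 3.018]
force: [0.7, 0.8, -0.5]
width: 0.0297
gripper_force: 0.0
```

arm_command(
  commands=[
    {"tx": -0.005, "ty": 0, "tz": 0, "twist": 0},
    {"tx": -0.01, "ty": 0, "tz": 0, "twist": 0},
    {"tx": -0.015, "ty": 0, "tz": 0, "twist": 0},
    {"tx": -0.02, "ty": 0, "tz": 0, "twist": 0},
    {"tx": -0.025, "ty": 0, "tz": 0, "twist": 0},
    {"tx": -0.025, "ty": 0, "tz": 0, "twist": 0},
    {"tx": -0.025, "ty": 0, "tz": 0, "twist": 0},
    {"tx": -0.025, "ty": 0, "tz": 0, "twist": 0},
  ],
)

```text
t: 13.57
eef_pos: [0.5953, 0.0978, 0.0406]
ee_rot: [-3.141, -0.0, 3.017]
force: [-1.5, 0.6, 0.1]
width: 0.0299
gripper_force: 1.0
```

Run:
```python
from h import *
go(.0185,.0895,.04,3.0159)
```

```text
now jig [0.0151 0.0899] [0.5953 0.0978 0.0406] yaw 3.017 F [-1.48  0.62  0.12] Fjig -1.55 0.43 t 13.5667
shares [-0.013 -0.002  0.002] twist 0.0003
```

arm_command(
  commands=[
    {"tx": -0.004, "ty": 0, "tz": 0, "twist": 0},
    {"tx": -0.008, "ty": 0, "tz": 0, "twist": 0},
    {"tx": -0.012, "ty": 0, "tz": 0, "twist": 0},
    {"tx": -0.016, "ty": 0, "tz": 0, "twist": 0},
    {"tx": -0.018, "ty": 0, "tz": 0, "twist": 0},
    {"tx": -0.018, "ty": 0, "tz": 0, "twist": 0},
    {"tx": -0.018, "ty": 0, "tz": 0, "twist": 0},
    {"tx": -0.018, "ty": 0, "tz": 0, "twist": 0},
  ],
)

```text
t: 14.23
eef_pos: [0.5962, 0.0975, 0.0401]
ee_rot: [-3.14, -0.006, 3.015]
force: [-18.4, 8.8, 11.0]
width: 0.0297
gripper_force: 9.4
```

Run:
```python
from h import *
go(.0185,.0895,.04,3.0159)
```

```text
now jig [0.0161 0.0897] [0.5962 0.0975 0.0401] yaw 3.015 F [-18.37   8.84  11.  ] Fjig -19.33 6.47 t 14.2333
shares [-0.01  -0.001  0.001] twist -0.0001
```

arm_command(
  commands=[
    {"tx": 0.02, "ty": 0, "tz": 0, "twist": 0},
    {"tx": 0.03, "ty": 0, "tz": -0.04, "twist": 0},
    {"tx": 0.03, "ty": 0, "tz": -0.08, "twist": 0},
    {"tx": 0.015, "ty": 0, "tz": -0.08, "twist": 0},
    {"tx": 0.008, "ty": 0, "tz": -0.08, "twist": 0},
    {"tx": 0.003, "ty": 0, "tz": -0.08, "twist": 0},
    {"tx": 0, "ty": 0, "tz": -0.08, "twist": 0},
    {"tx": 0, "ty": 0, "tz": -0.08, "twist": 0},
  ],
)

```text
t: 14.9
eef_pos: [0.5963, 0.0966, 0.0608]
ee_rot: [-3.14, -0.007, 3.015]
force: [-18.7, 5.7, 13.7]
width: 0.0297
gripper_force: 9.8
```

Run:
```python
from h import *
go(.0185,.0895,.04,3.0159)
```

```text
now jig [0.0163 0.0889] [0.5963 0.0966 0.0608] yaw 3.015 F [-18.67   5.69  13.67] Fjig -19.24 3.31 t 14.9
shares [-0.009  0.003  0.083] twist -0.0004
```

arm_command(
  commands=[
    {"tx": 0.08, "ty": 0, "tz": 0, "twist": 0},
    {"tx": 0.16, "ty": 0, "tz": -0.05, "twist": 0},
    {"tx": 0.16, "ty": 0, "tz": -0.2, "twist": 0},
    {"tx": 0.16, "ty": -0.08, "tz": -0.32, "twist": -0.039},
    {"tx": 0.16, "ty": -0.2, "tz": -0.32, "twist": -0.078},
    {"tx": 0.16, "ty": -0.34, "tz": -0.32, "twist": -0.117},
    {"tx": 0.16, "ty": -0.48, "tz": -0.32, "twist": -0.156},
    {"tx": 0.16, "ty": -0.62, "tz": -0.32, "twist": -0.195},
  ],
  claw=0,
)

```text
t: 15.57
eef_pos: [0.542, -0.0527, 0.142]
ee_rot: [-3.141, 0.003, -2.648]
force: [1.2, 0.0, 0.4]
width: 0.0003
gripper_force: 0.0
```

arm_command(
  commands=[
    {"tx": 0, "ty": 0, "tz": 0, "twist": -0.039},
    {"tx": 0, "ty": 0, "tz": 0, "twist": -0.078},
    {"tx": 0, "ty": 0, "tz": 0, "twist": -0.117},
    {"tx": 0, "ty": 0, "tz": 0, "twist": -0.156},
    {"tx": 0, "ty": 0, "tz": 0, "twist": -0.195},
    {"tx": 0, "ty": 0, "tz": 0, "twist": -0.234},
    {"tx": 0, "ty": 0, "tz": 0, "twist": -0.273},
    {"tx": 0, "ty": 0, "tz": 0, "twist": -0.305},
  ],
)

```text
t: 16.23
eef_pos: [0.5423, -0.0515, 0.1415]
ee_rot: [-3.14, 0.0, -1.691]
force: [-0.2, 0.1, -0.8]
width: 0.0005
gripper_force: 0.0
```

Run:
```python
from h import *
np.set_printoptions(precision=4,suppress=True)
go(.033,-.185,.04)
s=save('side','s8');a=cv2.imread('pics/s5.png').astype(int)
b=s[:,:,::-1].astype(int)
def redmask(x): return (x[:,:,2]-x[:,:,1]>60)&(x[:,:,2]-x[:,:,0]>60)
R=np.s_[190:230,205:240]
for n,x in(('s5',a),('s8',b)):
    m=redmask(x)[R];w=np.clip(x[R][:,:,2]-x[R][:,:,1]-20,0,None)*1.
    rows=[(i+190,round(float((w[i]*(np.arange(35)+205)).sum()/w[i].sum()),2),int(m[i].sum())) for i in range(14,36,2) if m[i].sum()]
    print(n,rows)
for q,z in(('stick',.018),('stick_end',.036)):
    for x in spot_point(q,'side')[:4]: p=atz('side',x['uv'],z);print(q,round(x['score'],2),jig(p))
```

```text
now jig [-0.0187 -0.0649] [ 0.5423 -0.0515  0.1415] yaw -1.691 F [-0.2   0.12 -0.77] Fjig -0.22 0.09 t 16.2333
shares [ 0.482 -0.204  0.406] twist 0.0018
s5 [(204, 221.92, 12), (206, 225.32, 8), (208, 227.8, 5), (210, 224.32, 2), (212, 222.68, 1), (214, 221.18, 8), (216, 222.49, 7), (218, 223.44, 7), (220, 223.79, 8), (222, 224.09, 3)]
s8 [(204, 222.18, 11), (206, 225.26, 8), (208, 227.94, 5), (210, 224.22, 2), (212, 222.5, 1), (214, 220.86, 7), (216, 222.49, 7), (218, 223.02, 7), (220, 223.78, 7), (222, 224.06, 2)]
stick 0.77 [ 0.0274 -0.0762]
stick 0.76 [-0.2336 -0.2043]
stick 0.65 [ 0.0602 -0.3009]
stick 0.55 [-0.3059  0.2075]
stick_end 0.86 [-0.3563  0.175 ]
stick_end 0.76 [-0.2758 -0.259 ]
stick_end 0.6 [ 0.0159 -0.016 ]
stick_end 0.49 [ 0.0443 -0.2772]
```

The red arm's pixels match before and after the second push, so the arm is at its end stop. Now I'll slide the stick from its right end.

arm_command(
  commands=[
    {"tx": 0.12, "ty": 0, "tz": 0, "twist": 0},
    {"tx": 0.24, "ty": -0.06, "tz": 0, "twist": 0.0018},
    {"tx": 0.36, "ty": -0.13, "tz": 0, "twist": 0.0018},
    {"tx": 0.48, "ty": -0.2, "tz": 0.05, "twist": 0.0018},
    {"tx": 0.48, "ty": -0.204, "tz": 0.16, "twist": 0.0018},
    {"tx": 0.48, "ty": -0.204, "tz": 0.28, "twist": 0.0018},
    {"tx": 0.48, "ty": -0.204, "tz": 0.38, "twist": 0.0018},
    {"tx": 0.48, "ty": -0.204, "tz": 0.41, "twist": 0.0018},
  ],
)

```text
t: 17.05
eef_pos: [0.5745, -0.1771, 0.0344]
ee_rot: [3.136, -0.0, -1.708]
force: [-1.2, 0.5, -0.1]
width: 0.0004
gripper_force: 0.0
```

arm_command(
  commands=[
    {"tx": 0, "ty": 0, "tz": 0, "twist": 0},
    {"tx": -0.02, "ty": 0, "tz": 0, "twist": 0},
    {"tx": -0.05, "ty": 0, "tz": 0, "twist": 0},
    {"tx": -0.08, "ty": 0, "tz": 0, "twist": 0},
    {"tx": -0.11, "ty": 0, "tz": 0, "twist": 0},
    {"tx": -0.14, "ty": 0, "tz": 0, "twist": 0},
    {"tx": -0.17, "ty": 0, "tz": 0, "twist": 0},
    {"tx": -0.2, "ty": 0, "tz": 0, "twist": 0},
  ],
)

```text
t: 17.72
eef_pos: [0.5836, -0.1262, 0.0386]
ee_rot: [-3.141, 0.0, -1.702]
force: [-1.3, -0.9, 1.0]
width: 0.0003
gripper_force: 0.6
```

Run:
```python
from h import *
go(.033,-.1,.04)
```

```text
now jig [ 0.0316 -0.1337] [ 0.5836 -0.1262  0.0386] yaw -1.702 F [-1.26 -0.86  1.01] Fjig -1.14 -1.01 t 17.7167
shares [-0.135 -0.005 -0.006] twist -0.0018
```

arm_command(
  commands=[
    {"tx": -0.014, "ty": 0, "tz": 0, "twist": 0},
    {"tx": -0.028, "ty": 0, "tz": 0, "twist": 0},
    {"tx": -0.042, "ty": 0, "tz": 0, "twist": 0},
    {"tx": -0.056, "ty": 0, "tz": 0, "twist": 0},
    {"tx": -0.07, "ty": 0, "tz": 0, "twist": 0},
    {"tx": -0.084, "ty": 0, "tz": 0, "twist": 0},
    {"tx": -0.096, "ty": 0, "tz": 0, "twist": 0},
    {"tx": -0.104, "ty": 0, "tz": 0, "twist": 0},
  ],
)

```text
t: 18.38
eef_pos: [0.5867, -0.1011, 0.038]
ee_rot: [3.142, 0.0, -1.703]
force: [-0.5, -1.4, 0.3]
width: 0.0005
gripper_force: 0.5
```

arm_command(
  commands=[
    {"tx": -0.004, "ty": 0, "tz": 0, "twist": 0},
    {"tx": -0.008, "ty": 0, "tz": 0, "twist": 0},
    {"tx": -0.012, "ty": 0, "tz": 0, "twist": 0},
    {"tx": -0.016, "ty": 0, "tz": 0, "twist": 0},
    {"tx": -0.02, "ty": 0, "tz": 0, "twist": 0},
    {"tx": -0.02, "ty": 0, "tz": 0, "twist": 0},
    {"tx": -0.02, "ty": 0, "tz": 0, "twist": 0},
    {"tx": -0.02, "ty": 0, "tz": 0, "twist": 0},
  ],
)

```text
t: 19.05
eef_pos: [0.5874, -0.0964, 0.038]
ee_rot: [-3.142, 0.0, -1.703]
force: [-0.1, 0.1, -0.3]
width: 0.0005
gripper_force: 0.0
```

Run:
```python
from h import *
go(.033,-.1,.04)
```

```text
now jig [ 0.0316 -0.1037] [ 0.5874 -0.0964  0.038 ] yaw -1.703 F [-0.06  0.1  -0.27] Fjig -0.07 0.09 t 19.05
shares [-0.015 -0.005 -0.008] twist -0.002
```

Small steps until contact with the arm.

arm_command(
  commands=[
    {"tx": -0.005, "ty": 0, "tz": 0, "twist": 0},
    {"tx": -0.01, "ty": 0, "tz": 0, "twist": 0},
    {"tx": -0.014, "ty": 0, "tz": 0, "twist": 0},
    {"tx": -0.016, "ty": 0, "tz": 0, "twist": 0},
    {"tx": -0.018, "ty": 0, "tz": 0, "twist": 0},
    {"tx": -0.018, "ty": 0, "tz": 0, "twist": 0},
    {"tx": -0.018, "ty": 0, "tz": 0, "twist": 0},
    {"tx": -0.018, "ty": 0, "tz": 0, "twist": 0},
  ],
)

```text
t: 19.72
eef_pos: [0.588, -0.0919, 0.0381]
ee_rot: [-3.142, 0.0, -1.703]
force: [0.1, -0.9, 0.4]
width: 0.0005
gripper_force: 0.0
```

Run:
```python
from h import *
go(.033,-.1,.04)
```

```text
now jig [ 0.0317 -0.0992] [ 0.588  -0.0919  0.0381] yaw -1.703 F [ 0.13 -0.9   0.35] Fjig 0.25 -0.88 t 19.7167
shares [ 0.003 -0.005 -0.008] twist -0.002
```

arm_command(
  commands=[
    {"tx": -0.004, "ty": 0, "tz": 0, "twist": 0},
    {"tx": -0.008, "ty": 0, "tz": 0, "twist": 0},
    {"tx": -0.01, "ty": 0, "tz": 0, "twist": 0},
    {"tx": -0.012, "ty": 0, "tz": 0, "twist": 0},
    {"tx": -0.012, "ty": 0, "tz": 0, "twist": 0},
    {"tx": -0.012, "ty": 0, "tz": 0, "twist": 0},
    {"tx": -0.012, "ty": 0, "tz": 0, "twist": 0},
    {"tx": -0.012, "ty": 0, "tz": 0, "twist": 0},
  ],
)

```text
t: 20.38
eef_pos: [0.5875, -0.0908, 0.0381]
ee_rot: [3.14, -0.002, -1.703]
force: [-0.5, -11.0, 0.4]
width: 0.0005
gripper_force: 5.3
```

Run:
```python
from h import *
go(.033,-.1,.04)
```

```text
now jig [ 0.0311 -0.0982] [ 0.5875 -0.0908  0.0381] yaw -1.703 F [ -0.5  -11.     0.45] Fjig 0.88 -10.97 t 20.3833
shares [ 0.007 -0.008 -0.008] twist -0.0021
```

arm_command(
  commands=[
    {"tx": 0.03, "ty": 0, "tz": 0, "twist": 0},
    {"tx": 0.08, "ty": 0, "tz": -0.04, "twist": 0},
    {"tx": 0.08, "ty": 0, "tz": -0.16, "twist": 0},
    {"tx": 0.08, "ty": 0.06, "tz": -0.26, "twist": 0},
    {"tx": 0.0, "ty": 0.18, "tz": -0.26, "twist": 0},
    {"tx": -0.14, "ty": 0.28, "tz": -0.26, "twist": 0},
    {"tx": -0.28, "ty": 0.28, "tz": -0.2, "twist": 0},
    {"tx": -0.28, "ty": 0.28, "tz": -0.1, "twist": 0},
  ],
)

```text
t: 21.05
eef_pos: [0.5311, -0.0061, 0.067]
ee_rot: [-3.133, 0.004, -1.699]
force: [1.1, -0.3, 0.2]
width: 0.0009
gripper_force: 0.0
```

Run:
```python
from h import *
go(0,-.022,.037)
```

```text
now jig [-0.0355 -0.0212] [ 0.5311 -0.0061  0.067 ] yaw -1.699 F [ 1.12 -0.29  0.24] Fjig 1.15 -0.15 t 21.05
shares [ 0.003 -0.142  0.12 ] twist -0.0008
```

arm_command(
  commands=[
    {"tx": 0, "ty": 0, "tz": 0.06, "twist": 0},
    {"tx": 0, "ty": 0, "tz": 0.11, "twist": 0},
    {"tx": 0, "ty": -0.03, "tz": 0.11, "twist": 0},
    {"tx": 0, "ty": -0.06, "tz": 0.11, "twist": 0},
    {"tx": 0, "ty": -0.09, "tz": 0.11, "twist": 0},
    {"tx": 0, "ty": -0.115, "tz": 0.11, "twist": 0},
    {"tx": 0, "ty": -0.13, "tz": 0.11, "twist": 0},
    {"tx": 0, "ty": -0.13, "tz": 0.11, "twist": 0},
  ],
)

```text
t: 21.72
eef_pos: [0.5618, -0.0149, 0.0361]
ee_rot: [-3.14, 0.0, -1.703]
force: [0.3, -0.3, 0.7]
width: 0.0005
gripper_force: 0.0
```

arm_command(
  commands=[
    {"tx": 0, "ty": -0.004, "tz": 0, "twist": 0},
    {"tx": 0, "ty": -0.008, "tz": 0, "twist": 0},
    {"tx": 0, "ty": -0.012, "tz": 0, "twist": 0},
    {"tx": 0, "ty": -0.014, "tz": 0, "twist": 0},
    {"tx": 0, "ty": -0.016, "tz": 0, "twist": 0},
    {"tx": 0, "ty": -0.016, "tz": 0, "twist": 0},
    {"tx": 0, "ty": -0.016, "tz": 0, "twist": 0},
    {"tx": 0, "ty": -0.016, "tz": 0, "twist": 0},
  ],
)

```text
t: 22.38
eef_pos: [0.5643, -0.0151, 0.0356]
ee_rot: [3.142, -0.0, -1.703]
force: [-0.1, -0.3, 0.2]
width: 0.0009
gripper_force: 0.0
```

Run:
```python
from h import *
go(0,-.022,.037)
```

```text
now jig [-0.0015 -0.026 ] [ 0.5643 -0.0151  0.0356] yaw -1.703 F [-0.09 -0.32  0.22] Fjig -0.05 -0.33 t 22.3833
shares [-0.016 -0.006 -0.006] twist -0.002
```

arm_command(
  commands=[
    {"tx": 0, "ty": -0.004, "tz": 0, "twist": 0},
    {"tx": 0, "ty": -0.008, "tz": 0, "twist": 0},
    {"tx": 0, "ty": -0.011, "tz": 0, "twist": 0},
    {"tx": 0, "ty": -0.013, "tz": 0, "twist": 0},
    {"tx": 0, "ty": -0.015, "tz": 0, "twist": 0},
    {"tx": 0, "ty": -0.015, "tz": 0, "twist": 0},
    {"tx": 0, "ty": -0.015, "tz": 0, "twist": 0},
    {"tx": 0, "ty": -0.015, "tz": 0, "twist": 0},
  ],
)

```text
t: 23.05
eef_pos: [0.5673, -0.0157, 0.0354]
ee_rot: [3.14, -0.0, -1.703]
force: [-5.5, 2.2, 3.4]
width: 0.0003
gripper_force: 2.7
```

Run:
```python
from h import *
go(0,-.022,.037)
```

```text
now jig [ 0.0016 -0.0262] [ 0.5673 -0.0157  0.0354] yaw -1.703 F [-5.49  2.16  3.37] Fjig -5.71 1.45 t 23.05
shares [-0.017  0.006 -0.006] twist -0.002
```

arm_command(
  commands=[
    {"tx": 0, "ty": 0.04, "tz": 0, "twist": 0},
    {"tx": 0, "ty": 0.1, "tz": -0.02, "twist": 0},
    {"tx": 0, "ty": 0.16, "tz": -0.12, "twist": 0},
    {"tx": 0, "ty": 0.16, "tz": -0.26, "twist": 0},
    {"tx": -0.1, "ty": 0.16, "tz": -0.4, "twist": 0},
    {"tx": -0.22, "ty": 0.12, "tz": -0.5, "twist": 0},
    {"tx": -0.34, "ty": 0.06, "tz": -0.5, "twist": 0},
    {"tx": -0.4, "ty": 0.04, "tz": -0.5, "twist": 0},
  ],
)

```text
t: 23.72
eef_pos: [0.5744, 0.0879, 0.1634]
ee_rot: [-3.135, 0.004, -1.701]
force: [1.2, -0.7, 0.4]
width: 0.0001
gripper_force: 0.0
```

Run:
```python
from h import *
go(0,-.022,.037)
w=save('wrist','w9');s=save('side','s9')
cv2.imwrite('pics/c9.png',np.hstack([cv2.resize(s[150:230,200:280,::-1],(400,400),interpolation=2),cv2.resize(w[40:240,120:320,::-1],(400,400),interpolation=2)]))
```

```text
now jig [-0.0044  0.0774] [0.5744 0.0879 0.1634] yaw -1.701 F [ 1.18 -0.68  0.41] Fjig 1.26 -0.52 t 23.7167
shares [ 0.398 -0.019  0.506] twist -0.0016
```

View pics/c9.png

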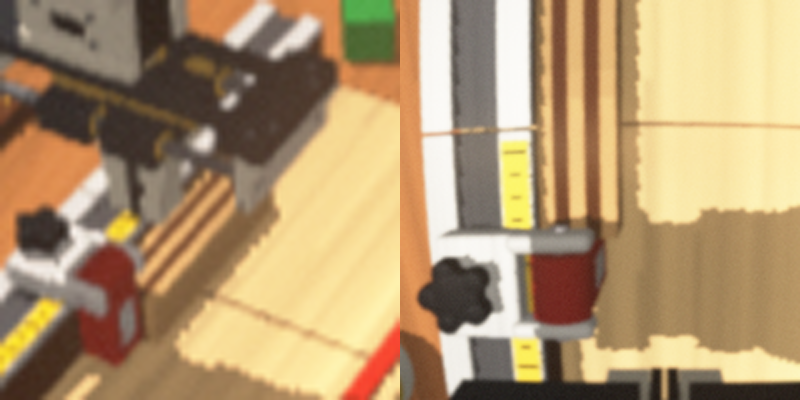

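The final views show the stick flat along the fence, its left end meeting the hanging red arm at (140,310) in the side crop. The pencil hasn't moved, and the gripper is clear of everything.

```bash
python3 -c "
from station import *
print(job_done())"
```

```text
the job is handed in; nothing more can be done
None
```

The job is handed in at about 24 s of the 72 s: the red arm was pushed down to its end stop, the stick was pressed flat against the fence, and its end was slid against the arm until it met firm resistance (about 11 N). The ear hides the contact point from above, so I judged that fit by force and the side view.

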